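Put the mill in the seasoning caddy, shut its gate and drop the latch

ROBOT

A 6-joint arm with a two-finger parallel gripper is mounted at the origin on a cart in front of the work surface, level with it; the furniture and walls round the work are solid. World frame = base frame: x ahead of the robot, y to its left, z up, the work surface at z = 0. Lengths are in m, angles in rad, forces in N, time in s.
With the tool pointing down it reaches from about 0.35 to 0.975 m from the base axis. Payload 4.9 kg.
Tool frame: the origin (TCP) lies at the very end of the fingers, on their centre line; the grasp point (between the pads) lies 19 mm behind it; z points along the fingers, y is the line along which they close (so a half turn about z gives the same grasp; the last joint's range is limited). The gripper opens to 85 mm and grips with 20 to 120 N. Pads are 22 mm wide; open, the fingers measure 114 mm over their backs; the gripper's body (76 mm by 85 mm) begins 54 mm behind the grasp point. The pads swing forward as they close: fully open they stand 13 mm farther back than shut.
Start: joints at [1.069, 0.053, 1.613, -0, 1.476, -0.119], TCP at [0.233, 0.58, 0.231] pointing down, gripper open.
Joint ranges: [-3.01, 3.01], [-1.01, 2.22], [0.06, 2.58], [-1.02, 4.17], [0.09, 2.62], [-3.14, 3.14]. Speed limits (rad/s): [2.57, 2.57, 3.14, 3.14, 3.14, 3.14].

INTERFACE

Orientations are given as a rotation vector (axis times angle).
In Python, from station import ctrl, imaging gives the robot as it stands.
- The arm moves only by the tool play_rows, never from a script. Its argument "series" is a list of rows, each a list of 3 entries, a list of its own where there are three numbers: the opening, from 0 (shut) to 1 (fully open), then the shift along the tool's x, y, z each as a share of 0.05 m, from -1 to 1, then the turn, a rotation vector about the tool's x, y, z each as a share of 8 degrees, from -1 to 1. In form: [[grip, [dx, dy, dz], [ax, ay, az]], ...]. A call has 1 to 8 rows; each row shifts and turns the commanded pose from where the row before left it, along the tool's axes as they then stand; what a row does not reach is not made up. A row lasts 1/8 s, in which the tool goes at most 62.5 mm and 10.7 degrees, less where a joint would pass 70% of its speed; a pose out of reach is approached as far as the arm can. A call with a number of a shift or a turn outside -1 to 1 is refused whole. A call with a gripper value outside its range is refused whole. The fingers move at their own pace and stop on an object; "force" is the grip in N (left out, the last holds). Time passes only in rows, so rows that do not move let the fingers close. It gives the time, the measured TCP pose, the force, the opening and the grip force at its end, in the units of the state.
- ctrl.get_obs(): the state, without advancing time (a new reading comes with each control period).
- imaging.get_image(name): name is "side" or "top" or "wrist"; returns a dict with "color" (384x512x3 uint8, blue, green, red), "fx", "fy", "cx", "cy" (pixels), "extrinsics" (4x4, takes a point from world to camera coordinates); the wrist camera has in their place "hand_eye" (4x4, takes a point from camera to tool coordinates, whose origin is the TCP and whose axes are the flange's). Camera axes: x right, y down, z forward; pixel columns grow to the right and rows downward; lengths in m; the calibration is good to about 2 mm. A picture is of the moment at which its call begins: read the wrist's pose just before it. There is no depth.
- ctrl.finish_job(): hands the job in; it is judged then, once.
The state is a dict: "t": time; "q": joint angles; "dq": joint speeds; "effort": joint torques, N m; "tool_pos": TCP position; "tool_rot": TCP orientation; "contact_force": force on the tool from outside, world axes, zero at the start; "wrist_torque": the same for the moment, N m; "opening": finger opening in m; "grip_force": force on a finger pad.
Only numpy, scipy, OpenCV 4.12 (cv2) and the standard library are available. Lean on these libraries where they do the work, as an engineer would, in place of code of your own. Each camera call takes 0.05 s, during which the arm holds its last target. There are 200 camera calls.

TASK

Get the seasoning caddy ready to be carried out: stand the wooden pepper mill upright in the caddy's empty bay, then swing the gate shut, lifting the steel latch bar over the striker lip and letting it drop fully down into the catch so that it holds the gate. The catch is never quite where you expect it, so feel for it and never press the bar against it harder than about 5 N; leave the jars and tins around as they are.

Things in the scene. Friction and masses are not known exactly. Their poses are not given: they have to be found in the camera images.
- caddy: Wooden caddy 160 wide (y), 76 deep (x -36 to +40), walls to 95 mm; stands fast. Origin: on its underside, midway along y; -x is its open front, +y its left end, z up. Floor 10 mm up. Right bay (y<0) holds a jar 108 mm high; the left bay (y -11 to +70, x -36 to +32 mm) is empty; divider 62 mm high. The gate closes the front.
- empty_bay (a point): Middle of the floor of the empty left bay, 10 mm above the table, where the mill's foot shall stand; axes as the caddy's.
- catch_mean (a point): Steel catch outside the caddy's left end, 14 mm wide: from front to back a striker lip 14 mm thick (top 78 mm above table), a gap 10.5 mm (floor at 62 mm), a back stop (top at 101 mm). Point: the gap's mean middle, at bar height (70 mm); axes as the caddy's. It sits on slotted screw holes: the true gap lies up to 9 mm before or behind this point along x, unmeasured, to be felt.
- mill_mid (a point): Wooden pepper mill 160 mm high: body up to 58 mm across and 115 mm high, round head 48 mm across from 116 to 149 mm, small knob on top; 0.13 to 0.25 kg; stands on the table right of the caddy. The point is on its axis, 80 mm above its foot.
- gate (a joint): Swing of the gate, rad: 0 parallel to the caddy's front (shut: -0.05 to 0.085, as the catch sits), positive out to the robot; starts at 0.25 to 0.36. Upright hinge axis at x -47.5, y -74 mm in the caddy's frame (right front corner). The gate runs from it towards +y, 150 mm long, 84 high, 10 thick. A light damped hinge spring holds it ajar: about 1 N at the tab when shut.
- latch (a joint): Lift of the latch bar on the gate's outer face, rad: 0 level (down), up to 0.34; falls by its weight (0.11 kg). Pivot: 70 mm along the gate from the hinge axis, 10 mm before the gate's mid plane, 70 mm above the table. Bar 8 mm thick, 12 high, 164 long from the pivot; crosses the catch 88 to 102 mm from it; clears the striker lip above 0.17 rad; the back stop stops it at any lift.
- latch_tab (a point): Upright lift tab at the bar's end, to pinch across its thickness: 8 mm thick, 28 long, from the bar (76 mm above table when level) up to 118 mm. Point: 150 mm from the pivot along the bar, 30 mm above the bar's middle (100 mm above table when level). x square to the gate (inwards), y along the bar away from the hinge, z up the tab.
- jar_in_caddy: Jar 45 mm across, 108 mm high, in the caddy's right bay; origin at its foot. Leave it standing.
- tin_white: Plain white tin 64 mm across, 92 mm high, left of the caddy; origin at its foot. Leave it.
- jar_left: Small jar 46 mm across, 85 mm high, left of the caddy; origin at its foot. Leave it.
- tin_food: Flat food tin 75 mm across, 58 mm high, at the right; origin at its foot. Leave it.
There are look-alikes about, which are no part of the job. Of the things that look like the part that bears mill_mid, the larger one is meant.

How it is judged:
On the way, in this order (a step that is already met when the one before it is completed fails the run):
1. the mill stands upright in the empty bay, gate still open (angle between mill_mid's own z axis and vertical below 0.1 rad and x of mill_mid in the frame of caddy between -0.03 and 0.006 m and y of mill_mid in the frame of caddy between 0.012 and 0.047 m and z of mill_mid in the frame of caddy below 0.095 m and value of joint gate above 0.12 rad), for 0.2 s.
2. the gate is swung to with the latch bar lifted over the striker lip (value of joint gate below 0.09 rad and value of joint latch above 0.1 rad).
3. the latch bar is down in the catch (value of joint gate below 0.09 rad and value of joint latch below 0.025 rad), for 0.2 s.
At the end, for the whole second after the job is handed in: The gate is shut (its joint between -0.06 and 0.09 rad) with the latch bar down in the catch (within 0.025 rad of level); the mill stands upright (within 0.1 rad) on the floor of the left bay, and the jar still stands upright in the right bay (all of step 3 and value of joint gate above -0.06 rad and angle between each of mill_mid, jar_in_caddy's own z axis and vertical below 0.1 rad and x of mill_mid in the frame of caddy between -0.03 and 0.006 m and y of mill_mid in the frame of caddy between 0.012 and 0.047 m and z of mill_mid in the frame of caddy below 0.095 m); the robot touches nothing.
It fails at once if the latch bar is pressed against its striker or catch with more than 12 N (contact force between latch and caddy above 12 N).
It fails at once if the jar in the caddy is tipped (angle between jar_in_caddy's own z axis and vertical above 0.35 rad).
It fails at once if a jar or tin beside the caddy is pushed away or knocked over (distance of any of tin_white, jar_left, tin_food from where it was at the start of the episode above 0.03 m).
It also fails if it takes over 72 s, if anything falls off the work surface, if the arm or the gripper's body presses on something with over 40 N, if the wrist force passes 120 N, or if a joint passes its speed limit or range.

## Working session

There is one attempt and no reset: what is moved stays moved. The work goes in short steps, Python scripts to look and compute and a tool call to move; the robot and the scene stay as the last step left them, time stands still between calls to the robot, and variables do not carry over. Pictures are saved under pics/ and viewed, at most 10 in all, crops included, and the job is handed in when it is done.

Besides the shell and the picture viewer there is one more tool, called after "Request:" as name(argument=value, ...) on one line, values as JSON. play_rows: Moves the arm, as the interface text tells. Shift numbers are shares of 0.05 m and turn numbers shares of 8 degrees, none past 1 either way. Its arguments: {"type":"object","properties":{"series":{"type":"array"},"force":{"type":"number"}},"required":["series"]}

```bash
mkdir -p pics
cat > h.py <<'E'
import numpy as np, cv2
from station import ctrl, imaging
from scipy.spatial.transform import Rotation as R
np.set_printoptions(precision=4,suppress=True)
def cam(n):
    o=ctrl.get_obs(); d=imaging.get_image(n)
    if n=="wrist":
        T=np.eye(4);T[:3,:3]=R.from_rotvec(o["tool_rot"]).as_matrix();T[:3,3]=o["tool_pos"]
        d["c2w"]=T@np.array(d["hand_eye"])
    else: d["c2w"]=np.linalg.inv(np.array(d["extrinsics"]))
    return d
def ray(d,u,v):
    r=d["c2w"][:3,:3]@np.array([(u-d["cx"])/d["fx"],(v-d["cy"])/d["fy"],1.]); return d["c2w"][:3,3],r
def onz(d,u,v,z):
    c,r=ray(d,u,v); return c+r*(z-c[2])/r[2]
def proj(d,p):
    q=np.linalg.inv(d["c2w"])@np.append(p,1); return np.array([d["fx"]*q[0]/q[2]+d["cx"],d["fy"]*q[1]/q[2]+d["cy"]])
def tri(d1,p1,d2,p2):
    c1,r1=ray(d1,*p1);c2,r2=ray(d2,*p2);A=np.stack([r1,-r2],1);s=np.linalg.lstsq(A,c2-c1,rcond=None)[0]
    a=c1+r1*s[0];b=c2+r2*s[1];return (a+b)/2,np.linalg.norm(a-b)
E
python3 - <<'E'
from h import *
for n in("side","top"):
    d=cam(n);cv2.imwrite(f"pics/{n}0.png",cv2.resize(d["color"],None,fx=1.5,fy=1.5)); print(n,d["c2w"],d["fx"])
o=ctrl.get_obs();print(o)
E
```

```text
side [[-0.9993 -0.0119  0.0368  0.4317]
 [-0.0364  0.6105 -0.7912  1.1691]
 [-0.013  -0.7919 -0.6105  0.9165]
 [ 0.      0.      0.      1.    ]] 437.27266230364756
top [[-0.0243 -0.987   0.1592  0.2584]
 [-0.9997  0.0246 -0.0003  0.1164]
 [-0.0036 -0.1591 -0.9873  1.384 ]
 [ 0.      0.      0.      1.    ]] 416.7026782757034
{'t': 0.1, 'q': array([ 1.069 ,  0.0533,  1.6142,  0.    ,  1.476 , -0.119 ]), 'dq': array([ 0.0019, -0.0017, -0.0013,  0.0019,  0.0015, -0.0002]), 'effort': array([  0.0003, -39.4904, -37.1364,  -0.0001,   0.0039,  -0.    ]), 'tool_pos': array([0.2332, 0.5793, 0.2302]), 'tool_rot': array([-0.5976, -3.0836,  0.0028]), 'contact_force': array([1.163 , 0.1994, 0.5356]), 'wrist_torque': array([-0.0502,  0.0195,  0.0431]), 'grip_force': 0.0, 'opening': 0.0856663745786538}
```

View pics/side0.png

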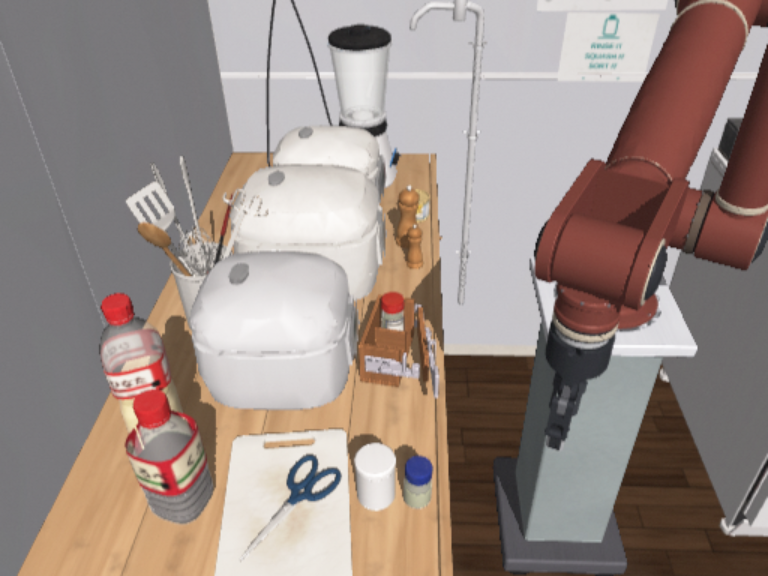

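View pics/top0.png

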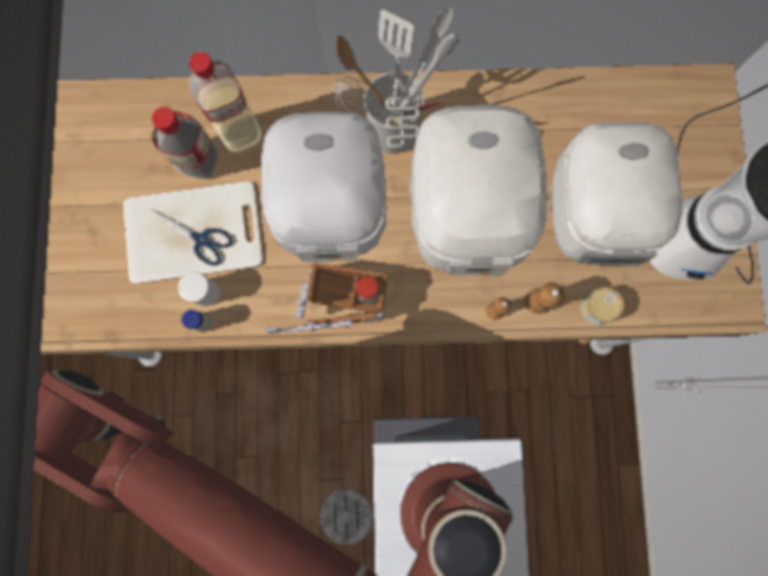

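The side view shows the caddy at (390,350) with its gate ajar towards the robot (430,350), and the white tin and blue-lidded jar in front. Mill candidates are the larger at side (408,210) / top (546,296) and the smaller at side (415,245) / top (499,307). The larger is my choice, and I'll check it in one close crop.

Run:
```python
from h import *
s=cam("side")["color"];t=cam("top")["color"]
cv2.imwrite("pics/s1.png",s);cv2.imwrite("pics/t1.png",t)
c=lambda im,x,y:cv2.resize(im[y:y+75,x:x+100],(400,300),interpolation=cv2.INTER_CUBIC)
print("crops s(225,190) s(235,115) t(170,165) t(320,165)")
cv2.imwrite("pics/c1.png",np.vstack([np.hstack([c(s,225,190),c(s,235,115)]),np.hstack([c(t,170,165),c(t,320,165)])]))
```

```text
crops s(225,190) s(235,115) t(170,165) t(320,165)
```

View pics/c1.png

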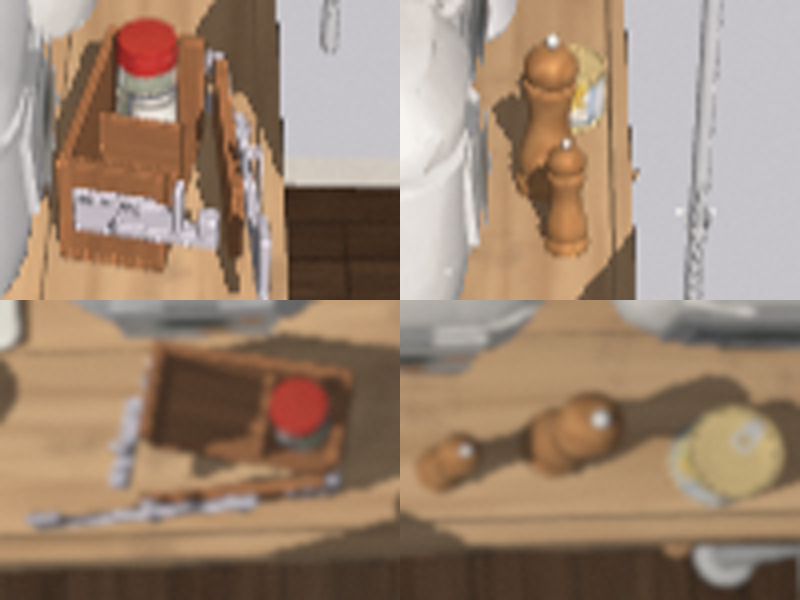

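The upper-right crop shows the larger mill (knob at side px (273,125), top px (370,194.5)) standing behind the smaller look-alike (side (277,151)). The caddy's corners and the gate are clearly visible too.

Run:
```python
from h import *
s=cam("side");t=cam("top")
print("knob",tri(s,(273,125.2),t,(370,194.5)),"small",tri(s,(276.7,151),t,(336.5,202.7)))
# caddy corners at z=.095 from top: crop px
C=lambda x,y:(170+x/4,165+(y-300)/4)
for n,p in dict(BL=(155,346),BR=(352,376),FR=(347,462),FL=(143,445)).items(): print(n,onz(t,*C(*p),.095))
print("jar lid",onz(t,*C(299,405),.108),"food",onz(t,*[320+337/4,165+155/4],.058))
print("tab top",onz(t,*C(38,519),.118),"hinge",onz(t,*C(335,482),.084), "catch front/back",onz(t,*C(121,480),.078),onz(t,*C(132,405),.1))
h=cam("wrist");print(h["hand_eye"],h["fx"])
for k,u in dict(white=(195/1.5,287/1.5,.092),jarl=(193/1.5,320/1.5,.085)).items(): print(k,onz(t,*u))
o=ctrl.get_obs();print(R.from_rotvec(o["tool_rot"]).as_matrix())
```

```text
knob (array([ 0.4455, -0.2145,  0.1551]), np.float64(0.0037816012583337436)) small (array([ 0.4307, -0.1229,  0.1045]), np.float64(0.0026766875039106446))
BL [0.5268 0.2734 0.095 ]
BR [0.4988 0.1186 0.095 ]
FR [0.4307 0.1242 0.095 ]
FL [0.4481 0.2832 0.095 ]
jar lid [0.4745 0.1603 0.108 ] food [ 0.4296 -0.3487  0.058 ]
tab top [0.3897 0.3605 0.118 ] hinge [0.4166 0.134  0.084 ] catch front/back [0.4231 0.3029 0.078 ] [0.4791 0.2911 0.1   ]
[[ 0.0008 -0.9556 -0.2947  0.0766]
 [ 1.      0.0006  0.0008  0.0001]
 [-0.0006 -0.2947  0.9556 -0.1439]
 [ 0.      0.      0.      1.    ]] 294.85447152317323
white [0.486 0.522 0.092]
jarl [0.4172 0.5266 0.085 ]
[[-0.9276  0.3735 -0.0002]
 [ 0.3735  0.9276 -0.0004]
 [ 0.0001 -0.0005 -1.    ]]
```

Request:
play_rows(series=[[1,[-0.76,-0.47,0],[0,0,1]],[1,[-0.82,-0.36,0],[0,0,1]],[1,[-0.86,-0.25,0],[0,0,1]],[1,[-0.88,-0.12,0],[0,0,1]],[1,[-0.89,0,0],[0,0,1]],[1,[-0.88,0.12,0],[0,0,1]],[1,[-0.86,0.25,0],[0,0,1]],[1,[-0.82,0.36,0],[0,0,1]]])

```text
t: 1.35
tool_pos: [0.4446, 0.2899, 0.2315]
tool_rot: [2.146, 2.294, 0.001]
contact_force: [0.4, 0.4, -0.2]
opening: 0.0853
grip_force: 0.0
```

```bash
cat > st.py <<'E'
from h import *
o=ctrl.get_obs();M=R.from_rotvec(o["tool_rot"]).as_matrix()
print(o["t"],o["tool_pos"],"x ang",np.degrees(np.arctan2(M[1,0],M[0,0])),"z",M[:,2],"F",o["contact_force"],"op",o["opening"],o["grip_force"])
E
cat st.py > a.py
cat >> a.py <<'E'
d=cam("wrist");cv2.imwrite("pics/w1.png",d["color"]);cv2.imwrite("pics/w1b.png",cv2.resize(d["color"],(800,600),interpolation=cv2.INTER_CUBIC));np.save("w1.npy",d["c2w"])
E
python3 a.py
```

```text
1.35 [0.4446 0.2899 0.2315] x ang 93.80642711508641 z [ 0.0004  0.0002 -1.    ] F [ 0.424   0.3698 -0.2312] op 0.08527500360871648 0.0
```

View pics/w1b.png

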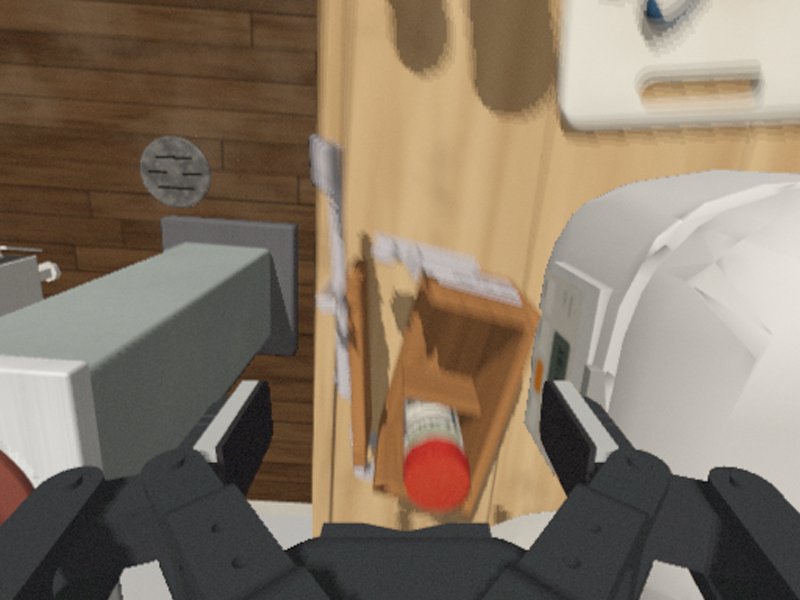

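The wrist view shows the gate with its bar left of the caddy, running from the hinge at (365,470) to the tab top at about (315,163). The caddy's left end rim runs (427,275) to (540,318), with the catch at (375-480,240-270) and the jar lid at (437,474).

Run:
```python
from h import *
d=cam("wrist");f=800/512
P=lambda u,v,z:onz(d,u/f,v/f,z)
for n,a in dict(FL=(427,275,.095),BL=(540,318,.095),FR=(375,488,.095),jar=(437,474,.108),tabA=(314,140,.118),tabB=(317,186,.118),hinge=(364,470,.084),gateend=(363,265,.084),catchfront=(375,245,.078),catchbk=(400,240,.1)).items(): print(n,P(*a))
# gate mask: wood top edge of gate & steel
im=d["color"];hs=cv2.cvtColor(im,cv2.COLOR_BGR2HSV)
c=im[75:320,190:360]
cv2.imwrite("pics/w2.png",cv2.resize(c,None,fx=2.4*1.0,fy=2.4,interpolation=cv2.INTER_CUBIC))
```

```text
FL [0.4598 0.2918 0.095 ]
BL [0.5348 0.2676 0.095 ]
FR [0.4338 0.1296 0.095 ]
jar [0.4763 0.1545 0.108 ]
tabA [0.3933 0.3673 0.118 ]
tabB [0.395  0.3437 0.118 ]
hinge [0.4246 0.1361 0.084 ]
gateend [0.4187 0.2932 0.084 ]
catchfront [0.4256 0.3056 0.078 ]
catchbk [0.4417 0.3137 0.1   ]
```

View pics/w2.png

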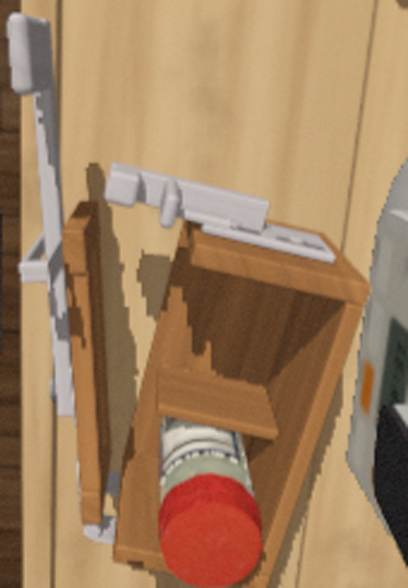

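The crop shows the caddy corners BL (368,290) and FR (115,560) and the gate top running (80,225) to (92,520). The tab's top face centre is at about (26,54), and the lip and back stop are at (122,185) and (170,203).

Run:
```python
from h import *
d=cam("wrist")
P=lambda u,v,z:onz(d,190+u/2.4,75+v/2.4,z)[:2]
BL,FR=P(368,290,.095),P(115,560,.095); v=BL-FR
yaw=np.arctan2(v[1],v[0])-np.arctan2(160,76);print(BL,FR,np.linalg.norm(v),"yaw",np.degrees(yaw))
c=(BL+FR)/2;ca=np.cos(yaw);sa=np.sin(yaw);Rm=np.array([[ca,-sa],[sa,ca]])
O=c-Rm@[.002,0];print("O",O)
W=lambda x,y:O+Rm@np.array([x,y])
print("bay target",W(-.009,.0295),"hinge",W(-.0475,-.074),"FLcalc",W(-.036,.08),P(187,240,.095),"jar",P(211,525,.108),"caddyframe",Rm.T@(P(211,525,.108)-O))
tab=P(26,54,.118);g1,g2=P(80,225,.084),P(92,520,.084);h=W(-.0475,-.074)
print("tab",tab,"gate",g1,g2,"dist",np.linalg.norm(tab-h))
dd=Rm.T@(g1-g2);print("gate ang",-np.arctan2(dd[0],dd[1]), "len",np.linalg.norm(dd))
dd=Rm.T@(tab-h);print("tab ang",-np.arctan2(dd[0],dd[1])," offset asin",.01/.22)
for n,q in dict(stop_top=(170,185,.101),lip=(122,172,.078)).items(): print(n,P(*q),Rm.T@(P(*q)-O))
for th in(-.05,0,.085):
  print(th,"tab at",W(*(np.array([-.0475,-.074])+ [-.22*np.sin(th)-.01*np.cos(th), .22*np.cos(th)-.01*np.sin(th)])))
```

```text
[0.5297 0.2785] [0.4304 0.1376] 0.1723711446532516 yaw -9.74344722575008
O [0.4781 0.2084]
bay target [0.4742 0.239 ] hinge [0.4187 0.1435] FLcalc [0.4561 0.2933] [0.4528 0.295 ] jar [0.4724 0.1693] caddyframe [ 0.0011 -0.0394]
tab [0.3912 0.3631] gate [0.4079 0.2958] [0.418  0.1509] dist 0.22136454328179134
gate ang 0.23945726940885648 len 0.1452129020721465
tab ang 0.2949116643417049  offset asin 0.045454545454545456
stop_top [0.4443 0.318 ] [-0.0518  0.1023]
lip [0.4242 0.3183] [-0.0717  0.0992]
-0.05 tab at [0.457  0.3604]
0 tab at [0.4461 0.362 ]
0.085 tab at [0.4275 0.3635]
```

Request:
play_rows(series=[[1,[-1,-0.07,0],[0,0,0]],[1,[-1,-0.07,0],[0,0,0]],[1,[-1,-0.07,0],[0,0,0]],[1,[-1,-0.07,0],[0,0,0]],[1,[-1,-0.07,0],[0,0,0]],[1,[-1,-0.07,0],[0,0,0]],[1,[-1,-0.07,0],[0,0,0]],[1,[-1,-0.07,0],[0,0,0]]])

```text
t: 2.5
tool_pos: [0.4444, -0.1103, 0.2316]
tool_rot: [2.138, 2.301, 0.001]
contact_force: [0.9, -0.1, -0.4]
opening: 0.0851
grip_force: 0.0
```

Request:
play_rows(series=[[1,[-0.9,-0.06,-0.5],[0,0,0]],[1,[-0.6,-0.06,-0.5],[0,0,0]],[1,[0,0,0],[0,0,0]]])

```text
t: 2.88
tool_pos: [0.4447, -0.1861, 0.2837]
tool_rot: [2.14, 2.295, 0.002]
contact_force: [-0.5, 0.4, 0.3]
opening: 0.0856
grip_force: 0.0
```

```bash
sed 's/w1/w3/g' a.py > b.py; python3 b.py
```

```text
2.875 [ 0.4447 -0.1861  0.2837] x ang 94.0080169248064 z [ 0.0037 -0.0018 -1.    ] F [-0.5459  0.418   0.2673] op 0.08561338206931637 0.0
```

View pics/w3b.png

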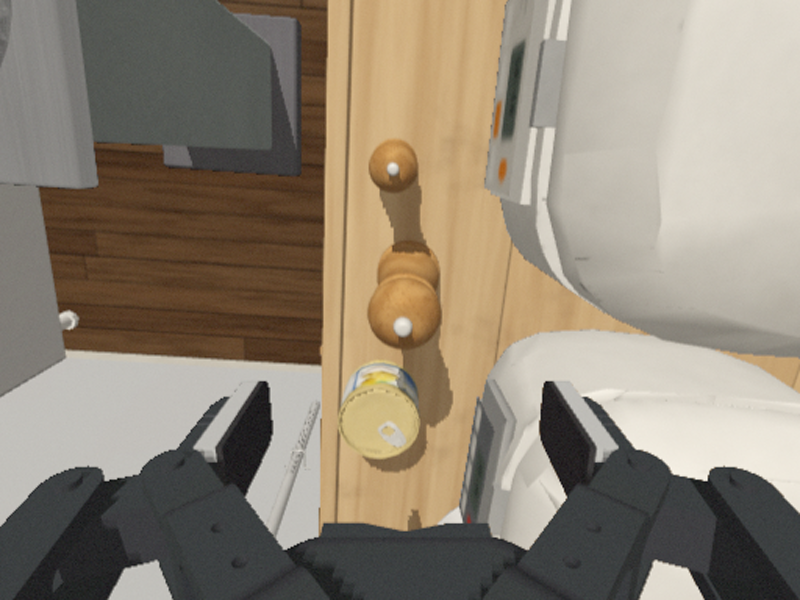

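The big mill's knob is at (403,326) and its head centre at (404,311). The small look-alike is at (393,165), and the food tin at (380,420).

Run:
```python
from h import *
d=cam("wrist");f=800/512
for u,v,z in((403,326,.157),(404,311,.1325),(408,265,.05),(380,420,.058)):print(onz(d,u/f,v/f,z))
o=ctrl.get_obs();M=R.from_rotvec(o["tool_rot"]).as_matrix();k=onz(d,404/f,311/f,.1325)
dl=np.array([k[0],k[1],.115])-o["tool_pos"];print("tool shift shares",M.T@dl/.05)
```

```text
[ 0.4437 -0.2096  0.157 ]
[ 0.4442 -0.2079  0.1325]
[ 0.4465 -0.1951  0.05  ]
[ 0.4316 -0.3389  0.058 ]
tool shift shares [-0.482  -0.0256  3.3161]
```

Request:
play_rows(series=[[0.85,[-0.5,0,0.4],[0,0,0]],[0.85,[0,-0.02,0.6],[0,0,0]],[0.85,[0,0,0.7],[0,0,0]],[0.85,[0,0,0.7],[0,0,0]],[0.85,[0,0,0.6],[0,0,0]],[0.85,[0,0,0.3],[0,0,0]],[0,[0,0,0],[0,0,0]],[0,[0,0,0],[0,0,0]]], force=40)

```text
t: 3.98
tool_pos: [0.4453, -0.2101, 0.1176]
tool_rot: [2.139, 2.298, 0.001]
contact_force: [0.2, -0.1, -1.8]
opening: 0.0453
grip_force: 41.0
```

Request:
play_rows(series=[[0,[0,0,0],[0,0,0]],[0,[0,0,0],[0,0,0]],[0,[0,0,0],[0,0,0]],[0,[0,0,-0.2],[0,0,0]],[0,[0,0,-0.3],[0,0,0]],[0,[0,0,0],[0,0,0]]])

```text
t: 4.72
tool_pos: [0.4456, -0.2109, 0.1438]
tool_rot: [2.138, 2.296, 0.001]
contact_force: [-0.8, 0.7, -1.1]
opening: 0.045
grip_force: 41.3
```

Request:
play_rows(series=[[0,[0,0,-0.6],[0,0,0]],[0,[0,0,-0.8],[0,0,0]],[0,[0,0,-0.8],[0,0,0]],[0,[0.6,0,-0.3],[0,0,0]],[0,[0.9,0.06,0],[0,0,0]],[0,[0.9,0.06,0],[0,0,0]],[0,[0.9,0.06,0],[0,0,0]],[0,[0.7,0.06,0],[0,0,0]]])

```text
t: 5.72
tool_pos: [0.4419, -0.008, 0.2663]
tool_rot: [2.14, 2.299, 0.0]
contact_force: [0.9, 0.0, -1.2]
opening: 0.0451
grip_force: 41.6
```

```bash
cat > plan.py <<'E'
from h import *
import sys
# plan.py x y z yaw nrows : even world move with even turn; prints rows
a=list(map(float,sys.argv[1:]));o=ctrl.get_obs();M=R.from_rotvec(o["tool_rot"]).as_matrix();n=int(a[4])
y0=np.degrees(np.arctan2(M[1,0],M[0,0]));dy=(a[3]-y0+180)%360-180
D=(np.array(a[:3])-o["tool_pos"])/n
print(o["tool_pos"],y0,"z axis",M[:,2],o["contact_force"],o["opening"])
for k in range(n):
    Mk=R.from_euler('z',dy*k/n,degrees=True).as_matrix()@M
    print(np.round(Mk.T@D/.05,2),"az",round(-dy/n/8,3))
E
python3 plan.py .4742 .239 .27 170 10
```

```text
[ 0.4419 -0.008   0.2663] 94.1094014092365 z axis [ 0.0004  0.0001 -1.    ] [ 0.8824  0.0286 -1.1724] 0.04513709524050485
[ 0.49  0.1  -0.01] az -0.949
[ 0.47  0.16 -0.01] az -0.949
[ 0.44  0.22 -0.01] az -0.949
[ 0.41  0.28 -0.01] az -0.949
[ 0.37  0.33 -0.01] az -0.949
[ 0.32  0.38 -0.01] az -0.949
[ 0.27  0.42 -0.01] az -0.949
[ 0.21  0.45 -0.01] az -0.949
[ 0.15  0.47 -0.01] az -0.949
[ 0.09  0.49 -0.01] az -0.949
```

Request:
play_rows(series=[[0,[0.49,0.1,0],[0,0,-0.95]],[0,[0.47,0.16,0],[0,0,-0.95]],[0,[0.44,0.22,0],[0,0,-0.95]],[0,[0.41,0.28,0],[0,0,-0.95]],[0,[0.37,0.33,0],[0,0,-0.95]],[0,[0.32,0.38,0],[0,0,-0.95]],[0,[0.27,0.42,0],[0,0,-0.95]],[0,[0.21,0.45,0],[0,0,-0.95]]])

```text
t: 6.72
tool_pos: [0.4679, 0.1881, 0.2662]
tool_rot: [-0.677, -3.068, 0.0]
contact_force: [-0.1, 0.2, -2.0]
opening: 0.0455
grip_force: 41.6
```

Request:
play_rows(series=[[0,[0.15,0.47,0],[0,0,-0.95]],[0,[0.09,0.49,0],[0,0,-0.95]],[0,[0,0,0],[0,0,0]],[0,[0,0,0],[0,0,0]]])

```text
t: 7.22
tool_pos: [0.4742, 0.2361, 0.2661]
tool_rot: [-0.274, -3.129, 0.001]
contact_force: [0.1, -0.7, -1.5]
opening: 0.045
grip_force: 41.7
```

```bash
python3 plan.py .4742 .239 .131 170 1
python3 - <<'E'
from h import *
d=cam("wrist");s=cam("side");t=cam("top")
a=cv2.resize(d["color"],(400,300));c=cv2.resize(s["color"][160:265,210:350],(400,300),interpolation=cv2.INTER_CUBIC);e=cv2.resize(t["color"][150:255,160:300],(400,300),interpolation=cv2.INTER_CUBIC)
cv2.imwrite("pics/m1.png",np.vstack([np.hstack([a,c]),np.hstack([e,e*0])]))
E
```

```text
[0.4742 0.2361 0.2661] 169.997996948967 z axis [-0.0004 -0.0007 -1.    ] [ 0.0778 -0.6984 -1.5397] 0.044982281140526555
[0.01 0.06 2.7 ] az -0.0
```

View pics/m1.png

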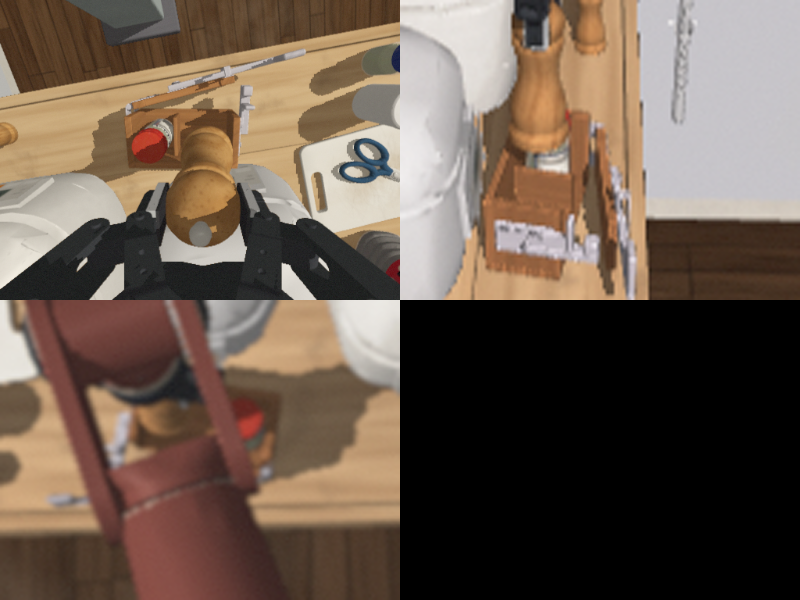

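The wrist view shows the mill gripped upright over the left bay, and the side view shows its foot above the bay with the gate still ajar. I'll lower it slowly.

Request:
play_rows(series=[[0,[0,0.06,0.4],[0,0,0]],[0,[0,0,0.5],[0,0,0]],[0,[0,0,0.4],[0,0,0]],[0,[0,0,0.3],[0,0,0]],[0,[0,0,0.3],[0,0,0]],[0,[0,0,0.3],[0,0,0]]])

```text
t: 8.12
tool_pos: [0.4751, 0.2395, 0.1557]
tool_rot: [0.272, 3.129, 0.0]
contact_force: [0.1, -0.2, -2.0]
opening: 0.0453
grip_force: 41.8
```

Request:
play_rows(series=[[0,[0,0,0.2],[0,0,0]],[0,[0,0,0.15],[0,0,0]],[0,[0,0,0.1],[0,0,0]],[0,[0,0,0],[0,0,0]]])

```text
t: 8.62
tool_pos: [0.4748, 0.2394, 0.1336]
tool_rot: [-0.272, -3.13, 0.0]
contact_force: [0.4, -0.5, -1.3]
opening: 0.0448
grip_force: 41.8
```

Request:
play_rows(series=[[0,[0,0,0.05],[0,0,0]],[0,[0,0,0.03],[0,0,0]],[0,[0,0,0],[0,0,0]]])

```text
t: 9.0
tool_pos: [0.4748, 0.2395, 0.1298]
tool_rot: [-0.272, -3.13, 0.0]
contact_force: [-0.2, 0.3, -3.0]
opening: 0.0448
grip_force: 41.8
```

Request:
play_rows(series=[[0,[0,0,0.02],[0,0,0]],[0,[0,0,0.02],[0,0,0]],[0,[0,0,0],[0,0,0]]])

```text
t: 9.38
tool_pos: [0.4747, 0.2394, 0.1277]
tool_rot: [-0.272, -3.13, 0.0]
contact_force: [0.6, 0.6, -1.4]
opening: 0.045
grip_force: 41.8
```

Request:
play_rows(series=[[0,[0,0,0.02],[0,0,0]],[0,[0,0,0.02],[0,0,0]],[0,[0,0,0],[0,0,0]]])

```text
t: 9.75
tool_pos: [0.4755, 0.2396, 0.1269]
tool_rot: [0.272, 3.128, 0.0]
contact_force: [-0.4, -1.0, 3.5]
opening: 0.0449
grip_force: 42.2
```

Request:
play_rows(series=[[0.6,[0,0,0],[0,0,0]],[0.7,[0,0,0],[0,0,0]],[0.7,[0,0,0],[0,0,0]],[0.75,[0,0,-0.3],[0,0,0]],[0.8,[0,0,-0.6],[0,0,0]],[0.8,[0,0,-0.8],[0,0,0]],[0.8,[0,0,-0.8],[0,0,0]],[0.8,[0,0,0],[0,0,0]]])

```text
t: 10.75
tool_pos: [0.4771, 0.2403, 0.2569]
tool_rot: [0.271, 3.121, 0.006]
contact_force: [0.1, 0.1, -1.0]
opening: 0.0685
grip_force: 0.0
```

```bash
python3 st.py
python3 - <<'E'
from h import *
d=cam("wrist");s=cam("side")
a=cv2.resize(d["color"],(400,300));c=cv2.resize(s["color"][160:265,210:350],(400,300),interpolation=cv2.INTER_CUBIC)
cv2.imwrite("pics/m2.png",np.hstack([a,c]))
E
```

```text
10.75 [0.4771 0.2403 0.2569] x ang 170.0705836232688 z [ 0.0093  0.0032 -1.    ] F [ 0.1241  0.0825 -1.0016] op 0.06845970291316616 0.0
```

View pics/m2.png

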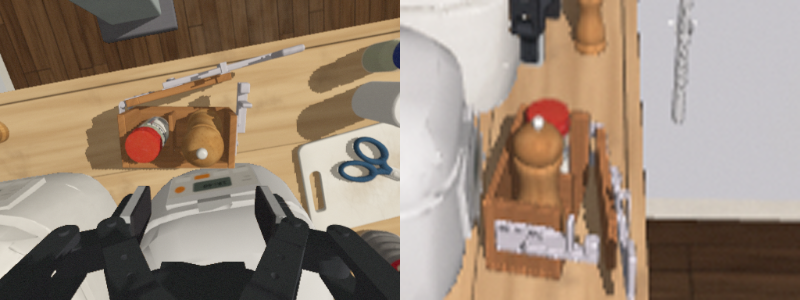

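The mill stands upright in the bay (wrist px (202,154), side crop px (538,122)), and the gate is still open. Next is the tab.

```bash
python3 plan.py .391 .36 .20 95.5 10
python3 - <<'E'
from h import *
d=cam("wrist");s=cam("side")
k,e=tri(d,(202*1.28,154*1.28),s,(258.3,202.7));print(k,e)
a=np.radians(-9.74);Rm=np.array([[np.cos(a),-np.sin(a)],[np.sin(a),np.cos(a)]]);print(Rm.T@(k[:2]-[.4781,.2084]))
E
```

```text
[0.4751 0.2396 0.2519] 170.0695774018978 z axis [ 0.0017  0.0006 -1.    ] [-0.0336 -0.3049  0.7722] 0.06849720424666583
[0.21 0.21 0.1 ] az 0.932
[0.23 0.18 0.1 ] az 0.932
[0.25 0.15 0.1 ] az 0.932
[0.27 0.11 0.1 ] az 0.932
[0.28 0.08 0.1 ] az 0.932
[0.29 0.04 0.1 ] az 0.932
[0.29 0.   0.1 ] az 0.932
[ 0.29 -0.04  0.1 ] az 0.932
[ 0.28 -0.07  0.1 ] az 0.932
[ 0.27 -0.11  0.1 ] az 0.932
[0.477  0.2392 0.1643] 0.0033006166572097733
[-0.0063  0.0301]
```

Request:
play_rows(series=[[0.8,[0.21,0.21,0],[0,0,0.93]],[0.8,[0.23,0.18,0],[0,0,0.93]],[0.8,[0.25,0.15,0],[0,0,0.93]],[0.8,[0.27,0.11,0.1],[0,0,0.93]],[0.8,[0.28,0.08,0.1],[0,0,0.93]],[0.8,[0.29,0.04,0.2],[0,0,0.93]],[0.8,[0.29,0,0.2],[0,0,0.93]],[0.8,[0.29,-0.04,0.2],[0,0,0.93]]])

```text
t: 11.95
tool_pos: [0.4066, 0.3351, 0.2087]
tool_rot: [-1.795, -2.577, 0.005]
contact_force: [-0.6, 0.2, 0.2]
opening: 0.0682
grip_force: 0.0
```

Request:
play_rows(series=[[0.8,[0.28,-0.07,0.2],[0,0,0.93]],[0.8,[0.27,-0.11,0],[0,0,0.93]],[0.8,[0,0,0],[0,0,0]],[0.8,[0,0,0],[0,0,0]]])

```text
t: 12.45
tool_pos: [0.391, 0.3586, 0.2002]
tool_rot: [2.107, 2.33, -0.002]
contact_force: [0.4, 0.3, -0.1]
opening: 0.0686
grip_force: 0.0
```

```bash
sed 's/w1/w4/g' a.py > b.py; python3 b.py
```

```text
12.45 [0.391  0.3586 0.2002] x ang 95.76459880162462 z [-0.0008 -0.0009 -1.    ] F [ 0.4491  0.3048 -0.114 ] op 0.0685799407154769 0.0
```

View pics/w4b.png

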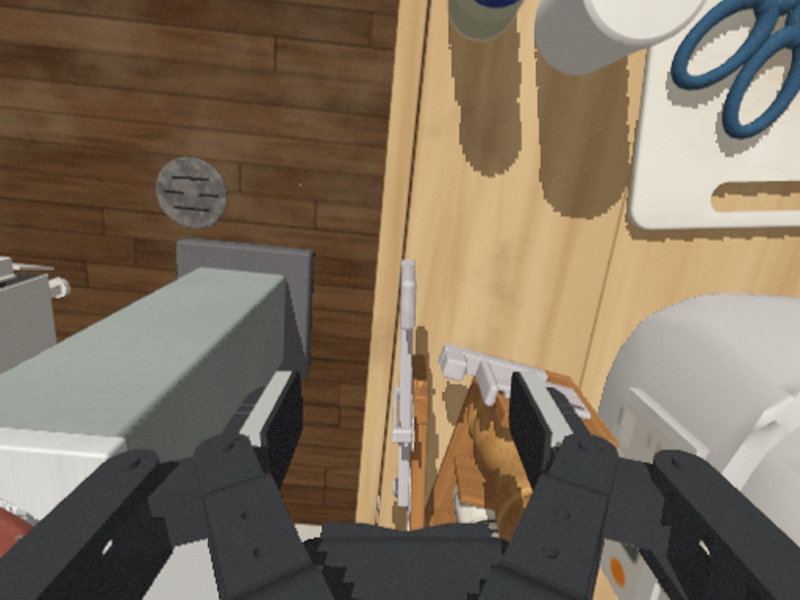

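The tab's top face is centred at about (408,300), aligned with the image vertical, so the tool yaw matches the gate.

Run:
```python
from h import *
d=cam("wrist");f=800/512
im=d["color"];print(onz(d,408/f,300/f,.118),onz(d,408/f,272/f,.118),onz(d,408/f,328/f,.118))
o=ctrl.get_obs();M=R.from_rotvec(o["tool_rot"]).as_matrix();p=onz(d,408/f,300/f,.118);p[2]=.084
print(o["tool_pos"],M.T@(p-o["tool_pos"])/.05)
F=[]
for i in range(3): cam("wrist");F.append(ctrl.get_obs()["contact_force"])
print(np.array(F))
```

```text
[0.391  0.3641 0.118 ] [0.3895 0.3788 0.118 ] [0.3926 0.3488 0.118 ]
[0.3913 0.3586 0.2006] [0.1109 0.0058 2.3325]
[[ 0.3338  0.442  -0.7124]
 [ 0.6359  0.4561 -0.1301]
 [ 0.0022  0.0336 -0.1008]]
```

Request:
play_rows(series=[[0.45,[0.11,0,0.4],[0,0,0]],[0.45,[0,0,0.6],[0,0,0]],[0.45,[0,0,0.6],[0,0,0]],[0.45,[0,0,0.4],[0,0,0]],[0.45,[0,0,0.25],[0,0,0]],[0.3,[0,0,0],[0,0,0]],[0.1,[0,0,0],[0,0,0]],[0.1,[0,0,0],[0,0,0]]], force=20)

```text
t: 13.7
tool_pos: [0.3914, 0.3651, 0.0897]
tool_rot: [2.109, 2.328, 0.004]
contact_force: [0.5, 0.5, 1.0]
opening: 0.0087
grip_force: 0.0
```

Request:
play_rows(series=[[0,[0,0,0],[0,0,0]],[0,[0,0,0],[0,0,0]],[0,[0,0,0],[0,0,0]],[0,[0,0,0],[0,0,0]]])

```text
t: 14.2
tool_pos: [0.3911, 0.365, 0.0895]
tool_rot: [-2.109, -2.328, -0.003]
contact_force: [-1.5, -0.5, 5.7]
opening: 0.0076
grip_force: 23.1
```

Request:
play_rows(series=[[0,[-0.016,0,-0.12],[0,0.286,0]],[0,[-0.016,0,-0.12],[0,0.286,0]],[0,[-0.016,0,-0.12],[0,0.286,0]],[0,[-0.016,0,-0.12],[0,0.286,0]],[0,[-0.016,0,-0.12],[0,0.286,0]],[0,[-0.016,0,-0.12],[0,0.286,0]],[0,[0,0,0],[0,0,0]],[0,[0,0,0],[0,0,0]]])

```text
t: 15.2
tool_pos: [0.3915, 0.3567, 0.1241]
tool_rot: [-1.983, -2.189, -0.241]
contact_force: [-2.5, 4.8, 3.3]
opening: 0.0074
grip_force: 22.2
```

```bash
python3 st.py
python3 - <<'E'
from h import *
d=cam("wrist");s=cam("side")
a=cv2.resize(d["color"],(400,300));c=cv2.resize(s["color"][180:270,240:360],(400,300),interpolation=cv2.INTER_CUBIC)
cv2.imwrite("pics/m3.png",np.hstack([a,c]))
E
```

```text
15.2 [0.3915 0.3567 0.1241] x ang 95.64861228907627 z [-0.0227  0.2378 -0.971 ] F [-2.4628  4.813   3.3063] op 0.007383082551480639 22.23843365907669
```

View pics/m3.png

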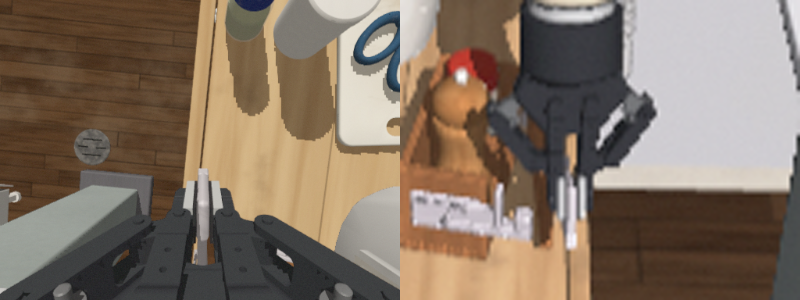

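The bar is lifted (wrist view: tab pinched between the pads; side view: bar tip raised at (570,225)). I've used my pictures, so I'll get a prior for the catch numerically from the stored wrist images.

Run:
```python
from h import *
d=cam("wrist")
a=np.radians(-9.74);Rm=np.array([[np.cos(a),-np.sin(a)],[np.sin(a),np.cos(a)]]);O=np.array([.4781,.2084])
for f,px in (("w1",[("lipF",107,180,.078),("lipB",140,192,.078),("stopF",162,215,.101),("stopB",181,218,.101)]),):
    d["c2w"]=np.load(f+".npy")
    for n,u,v,z in px: p=onz(d,190+u/2.4,75+v/2.4,z)[:2];print(n,p,Rm.T@(p-O))
im=cv2.imread("pics/w4.png");d["c2w"]=np.load("w4.npy")
hsv=cv2.cvtColor(im,cv2.COLOR_BGR2HSV)
print("cols 278..340, sat<50 map")
for v in range(216,262,1): print(v,"".join("#" if hsv[v,u,1]<45 and hsv[v,u,2]>195 else "+" if hsv[v,u,1]<45 and hsv[v,u,2]>150 else "-" if hsv[v,u,1]<60 and hsv[v,u,2]>90 else "." for u in range(278,345)))
```

```text
lipF [0.4167 0.3161] [-0.0787  0.0958]
lipB [0.4309 0.312 ] [-0.064   0.0941]
stopF [0.4407 0.3076] [-0.0537  0.0914]
stopB [0.4482 0.3069] [-0.0461  0.092 ]
cols 278..340, sat<50 map
216 ...................................................................
217 ...................................................................
218 ...................................................................
219 ...................................................................
220 ......+++-.........................................................
221 ......++++++--.....................................................
222 ......+#++++++++-..................................................
223 .....++##+++++++++++-..............................................
224 .....-++#++++++++++++++--..........................................
225 .....++++++++++++++++++++++-.......................................
226 ....++++++++++++++####+++++++++....................................
227 ....-+++++++++++++++######++++++++--...............................
228 ...+++-+++++++++++++++#####+##++++++++-.........
[... 1695 characters left out ...]
...............---+++##++.....+##-.............-++++
253 ...............................--++##+++.....+++-.............-++++
254 ...............................--+###++-......++-..............-+++
255 ...............................-++##+++........................-+++
256 ................................++##+++.........................-++
257 ................................++#+++-..........................-+
258 ................................-++++-...........................-+
259 ..................................-+-.............................-
260 ..................................................................-
261 ...................................................................
```

Run:
```python
from h import *
d=cam("wrist");d["c2w"]=np.load("w4.npy")
sf=onz(d,310.5,252,.101)[:2];lb=onz(d,297,237,.078)[:2];print(sf,lb,onz(d,284,236,.078)[:2])
h=np.array([.4187,.1435])
o=ctrl.get_obs();M=R.from_rotvec(o["tool_rot"]).as_matrix();t=o["tool_pos"][:2]
rt=np.linalg.norm(t-h)
for nm,g in(("w1 gap",np.array([.4358,.3098])),("w4 gap",(sf+lb)/2),("w1 stop contact",np.array([.4407,.3076])-.004*np.array([.985,-.17])),("w4 stop contact",sf-.004*np.array([.985,-.17]))):
  # bar line at distance .01 from hinge on outer side passes through g and (rotated) tab
  def ang(p): r=p-h; return np.degrees(np.arctan2(r[1],r[0])-np.arcsin(.01/np.linalg.norm(r)))
  print(nm,g,"gate dir needed",ang(g),"now",ang(t),"tool",np.degrees(np.arctan2(M[1,0],M[0,0])),"tab shift mm",1e3*np.radians(ang(t)-ang(g))*rt)
```

```text
[0.4427 0.3059] [0.4325 0.3089] [0.4196 0.3087]
w1 gap [0.4358 0.3098] gate dir needed 80.69982238968613 now 94.61741855147278 tool 95.67902739608097 tab shift mm 52.22909924218505
w4 gap [0.4376 0.3074] gate dir needed 79.94666225045329 now 94.61741855147278 tool 95.67902739608097 tab shift mm 55.05551230949742
w1 stop contact [0.4368 0.3083] gate dir needed 80.28679859404936 now 94.61741855147278 tool 95.67902739608097 tab shift mm 53.779069550342626
w4 stop contact [0.4387 0.3066] gate dir needed 79.50861868128719 now 94.61741855147278 tool 95.67902739608097 tab shift mm 56.699375285576195
```

Request:
play_rows(series=[[0,[0.006,0.13,0],[-0.052,0,0.213]],[0,[0.006,0.13,0],[-0.052,0,0.213]],[0,[0.006,0.13,0],[-0.052,0,0.213]],[0,[0.006,0.13,0],[-0.052,0,0.213]],[0,[0,0,0],[0,0,0]]])

```text
t: 16.02
tool_pos: [0.4178, 0.3586, 0.1238]
tool_rot: [-2.121, -2.07, -0.255]
contact_force: [-2.3, 3.3, 3.1]
opening: 0.0075
grip_force: 21.5
```

```bash
python3 st.py
```

```text
16.025 [0.4178 0.3586 0.1238] x ang 88.61147220866798 z [ 0.006   0.2371 -0.9715] F [-2.2641  3.2565  3.1233] op 0.007492732660802146 21.54294043779373
```

Tracking well; 26 mm is done. Two more coarse rows, then fine steps.

Request:
play_rows(series=[[0,[0.006,0.13,0],[-0.052,0,0.213]],[0,[0.006,0.13,0],[-0.052,0,0.213]],[0,[0.005,0.1,0],[-0.04,0,0.16]],[0,[0,0,0],[0,0,0]],[0,[0,0,0],[0,0,0]]])

```text
t: 16.65
tool_pos: [0.4352, 0.3582, 0.1237]
tool_rot: [-2.211, -1.984, -0.265]
contact_force: [-1.5, 0.9, 1.1]
opening: 0.0075
grip_force: 20.3
```

Request:
play_rows(series=[[0,[0,0.02,0],[-0.008,0,0.032]],[0,[0,0.02,0],[-0.008,0,0.032]],[0,[0,0,0],[0,0,0]],[0,[0,0,0],[0,0,0]]])

```text
t: 17.15
tool_pos: [0.4371, 0.358, 0.1237]
tool_rot: [-2.22, -1.975, -0.266]
contact_force: [-1.8, -1.1, 0.5]
opening: 0.0073
grip_force: 20.1
```

Request:
play_rows(series=[[0,[0,0.02,0],[-0.008,0,0.032]],[0,[0,0.02,0],[-0.008,0,0.032]],[0,[0,0.02,0],[-0.008,0,0.032]],[0,[0,0,0],[0,0,0]]])

```text
t: 17.65
tool_pos: [0.4402, 0.3578, 0.1238]
tool_rot: [-2.235, -1.96, -0.268]
contact_force: [-1.3, -2.3, -0.5]
opening: 0.0076
grip_force: 20.2
```

Request:
play_rows(series=[[0,[0,0.02,0],[-0.008,0,0.032]],[0,[0,0.02,0],[-0.008,0,0.032]],[0,[0,0,0],[0,0,0]]])

```text
t: 18.02
tool_pos: [0.4422, 0.3576, 0.1239]
tool_rot: [-2.244, -1.95, -0.27]
contact_force: [-2.6, -2.8, -0.6]
opening: 0.0079
grip_force: 20.2
```

```bash
cat > ff.py <<'E'
from h import *
F=[]
for i in range(4): imaging.get_image("top");F.append(ctrl.get_obs()["contact_force"])
o=ctrl.get_obs();M=R.from_rotvec(o["tool_rot"]).as_matrix();m=np.mean(F,0)
print(o["t"],o["tool_pos"],"F",m,"tool F",M.T@m,"op",o["opening"],"yaw",np.degrees(np.arctan2(M[1,0],M[0,0])))
E
python3 ff.py
```

```text
18.225 [0.4422 0.3575 0.1239] F [-1.7767 -3.3218 -0.7568] tool F [-3.6158 -1.2957 -0.1026] op 0.007834659189493637 yaw 81.97675142967007
```

Request:
play_rows(series=[[0,[0,0.02,0],[-0.008,0,0.032]],[0,[0,0,0],[0,0,0]]])

```text
t: 18.48
tool_pos: [0.4432, 0.3575, 0.1239]
tool_rot: [-2.249, -1.945, -0.27]
contact_force: [-2.3, -3.7, -1.4]
opening: 0.0076
grip_force: 20.1
```

```bash
python3 ff.py
```

```text
18.675 [0.4432 0.3575 0.1239] F [-2.3147 -3.126  -1.4028] tool F [-3.6616 -1.8403  0.5507] op 0.0076451060316274095 yaw 81.71767865487348
```

Request:
play_rows(series=[[0,[0,0.016,0],[-0.006,0,0.026]],[0,[0,0,0],[0,0,0]]])

```text
t: 18.92
tool_pos: [0.444, 0.3574, 0.1239]
tool_rot: [-2.253, -1.941, -0.271]
contact_force: [-2.7, -4.0, -2.6]
opening: 0.008
grip_force: 20.0
```

```bash
python3 ff.py
```

```text
19.125 [0.444  0.3574 0.1239] F [-2.2042 -3.8417 -2.2355] tool F [-4.5376 -1.6123  1.194 ] op 0.007999034466799133 yaw 81.50116959009958
```

Request:
play_rows(series=[[0,[-0.01,0.02,0],[-0.008,0,0.032]],[0,[0,0,0],[0,0,0]]])

```text
t: 19.38
tool_pos: [0.4451, 0.3571, 0.1242]
tool_rot: [-2.257, -1.935, -0.273]
contact_force: [-2.4, -1.9, -1.3]
opening: 0.0079
grip_force: 20.3
```

```bash
python3 ff.py
```

```text
19.575 [0.4451 0.3571 0.1242] F [-2.3109 -1.9045 -1.2213] tool F [-2.4607 -1.9942  0.6535] op 0.0077918704035111926 yaw 81.23886561416022
```

Request:
play_rows(series=[[0,[-0.01,0.016,0],[-0.006,0,0.026]],[0,[0,0,0],[0,0,0]]])

```text
t: 19.82
tool_pos: [0.446, 0.3568, 0.1244]
tool_rot: [-2.261, -1.931, -0.275]
contact_force: [-2.4, 0.6, -0.5]
opening: 0.0079
grip_force: 20.5
```

```bash
python3 ff.py
```

```text
20.025 [0.446  0.3568 0.1244] F [-1.5029  0.7543  0.2452] tool F [ 0.5545 -1.6021 -0.1177] op 0.007804890481824087 yaw 81.0271774454973
```

Request:
play_rows(series=[[0,[0,0.016,0],[-0.006,0,0.026]],[0,[0,0,0],[0,0,0]]])

```text
t: 20.27
tool_pos: [0.4468, 0.3567, 0.1244]
tool_rot: [-2.264, -1.927, -0.275]
contact_force: [-1.7, 2.8, 1.5]
opening: 0.0077
grip_force: 20.6
```

```bash
python3 ff.py
```

```text
20.475 [0.4468 0.3567 0.1244] F [-1.6325  3.856   1.1249] tool F [ 3.7118 -2.2272 -0.2478] op 0.0070858126001762615 yaw 80.81039367573649
```

Request:
play_rows(series=[[0,[0.006,0.012,0],[-0.005,0,0.02]],[0,[0,0,0],[0,0,0]]])

```text
t: 20.72
tool_pos: [0.4473, 0.3567, 0.1242]
tool_rot: [-2.267, -1.924, -0.275]
contact_force: [-1.0, 5.2, 1.9]
opening: 0.0073
grip_force: 20.5
```

```bash
python3 ff.py
```

```text
20.925 [0.4473 0.3567 0.1243] F [-1.4437  5.0588  2.0491] tool F [ 5.1082 -2.2459 -0.8584] op 0.007727886502793267 yaw 80.64803276346728
```

Request:
play_rows(series=[[0,[0.012,0.014,0],[-0.005,0,0.022]],[0,[0,0,0],[0,0,0]]])

```text
t: 21.18
tool_pos: [0.4479, 0.3567, 0.124]
tool_rot: [-2.271, -1.921, -0.273]
contact_force: [-1.6, 4.2, 2.0]
opening: 0.0076
grip_force: 20.4
```

```bash
python3 ff.py
```

```text
21.375 [0.4479 0.3567 0.124 ] F [-1.307   3.6555  1.9674] tool F [ 3.7584 -1.8943 -1.1079] op 0.0076835575381461975 yaw 80.46477926491963
```

Request:
play_rows(series=[[0,[0.012,0.018,0],[-0.007,0,0.028]],[0,[0,0,0],[0,0,0]]])

```text
t: 21.62
tool_pos: [0.4487, 0.3568, 0.1237]
tool_rot: [-2.275, -1.917, -0.272]
contact_force: [-1.7, 1.5, 0.8]
opening: 0.0079
grip_force: 20.2
```

```bash
python3 ff.py
```

```text
21.825 [0.4486 0.3568 0.1237] F [-1.4088  1.4031  0.7864] tool F [ 1.2971 -1.6266 -0.4934] op 0.007716463548128388 yaw 80.23128139924096
```

Request:
play_rows(series=[[0,[0.006,0.014,0],[-0.005,0,0.022]],[0,[0,0,0],[0,0,0]]])

```text
t: 22.08
tool_pos: [0.4493, 0.3568, 0.1236]
tool_rot: [-2.279, -1.914, -0.272]
contact_force: [-0.9, -2.1, -1.3]
opening: 0.0078
grip_force: 20.0
```

```bash
python3 ff.py
```

```text
22.275 [0.4493 0.3568 0.1236] F [-1.7999 -2.0582 -0.4718] tool F [-2.3836 -1.4172 -0.092 ] op 0.00782700571468193 yaw 80.04921343691245
```

Request:
play_rows(series=[[0,[-0.004,0.016,0],[-0.006,0,0.026]],[0,[0,0,0],[0,0,0]]])

```text
t: 22.52
tool_pos: [0.4501, 0.3567, 0.1237]
tool_rot: [-2.282, -1.91, -0.273]
contact_force: [-1.8, -2.7, -1.1]
opening: 0.008
grip_force: 19.9
```

```bash
python3 ff.py
```

```text
22.725 [0.4501 0.3567 0.1238] F [-2.3344 -3.3973 -1.9934] tool F [-4.1205 -1.698   1.0503] op 0.007543072462093402 yaw 79.83817408564758
```

Request:
play_rows(series=[[0,[-0.004,0.016,0],[-0.006,0,0.026]],[0,[0,0,0],[0,0,0]]])

```text
t: 22.98
tool_pos: [0.4503, 0.3567, 0.1237]
tool_rot: [-2.285, -1.905, -0.272]
contact_force: [-4.4, -3.2, -1.2]
opening: 0.0075
grip_force: 19.5
```

```bash
python3 ff.py
```

```text
23.175 [0.4503 0.3567 0.1237] F [-4.6501 -3.0545 -1.1109] tool F [-3.9956 -4.0238  0.1785] op 0.007121098597893018 yaw 79.62654074793437
```

Contact with the back stop: inward force rose from 1.7 to 4.0 N. I'll back off to mid-gap and lower.

Request:
play_rows(series=[[0,[-0.007,-0.022,0],[0.009,0,-0.036]],[0,[-0.007,-0.022,0],[0.009,0,-0.036]],[0,[0,0,0],[0,0,0]]])

```text
t: 23.55
tool_pos: [0.4489, 0.3567, 0.1242]
tool_rot: [-2.275, -1.916, -0.275]
contact_force: [-2.5, -1.9, -1.8]
opening: 0.0076
grip_force: 20.3
```

```bash
python3 ff.py
```

```text
23.75 [0.4489 0.3567 0.1242] F [-2.7227 -1.4299 -1.4543] tool F [-2.164  -2.4401  0.9673] op 0.00789733111704733 yaw 80.21467612786981
```

Request:
play_rows(series=[[0,[0.016,0,0.12],[0,-0.286,0]],[0,[0.016,0,0.12],[0,-0.286,0]],[0,[0,0,0],[0,0,0]]])

```text
t: 24.12
tool_pos: [0.4492, 0.3606, 0.112]
tool_rot: [-2.319, -1.955, -0.183]
contact_force: [-2.5, -3.6, -2.1]
opening: 0.0082
grip_force: 20.0
```

```bash
python3 ff.py
```

```text
24.325 [0.4494 0.3603 0.1126] F [-2.6208 -3.2267 -2.2887] tool F [-3.9441 -2.0328  1.6823] op 0.008006743374820532 yaw 80.19902997850241
```

Request:
play_rows(series=[[0,[0.008,0,0.06],[0,-0.143,0]],[0,[0.008,0,0.06],[0,-0.143,0]],[0,[0,0,0],[0,0,0]]])

```text
t: 24.7
tool_pos: [0.4495, 0.3621, 0.1062]
tool_rot: [-2.341, -1.973, -0.138]
contact_force: [-2.8, -4.1, -2.5]
opening: 0.0078
grip_force: 19.9
```

```bash
python3 ff.py
```

```text
24.9 [0.4495 0.362  0.1063] F [-2.8473 -4.9878 -2.7797] tool F [-5.6888 -1.9587  2.1243] op 0.007422362081383794 yaw 80.23606158591109
```

Request:
play_rows(series=[[0,[0.002,0,0.06],[0,-0.143,0]],[0,[0.002,0,0.06],[0,-0.143,0]],[0,[0,0,0],[0,0,0]]])

```text
t: 25.28
tool_pos: [0.4498, 0.3632, 0.1004]
tool_rot: [-2.362, -1.991, -0.093]
contact_force: [-2.6, -5.0, -2.7]
opening: 0.0073
grip_force: 19.9
```

```bash
python3 ff.py
```

```text
25.475 [0.4499 0.3631 0.1008] F [-2.6669 -4.4074 -2.799 ] tool F [-5.0046 -1.8787  2.4075] op 0.0078064959019471004 yaw 80.21932324993041
```

Request:
play_rows(series=[[0,[0.002,0,0.06],[0,-0.143,0]],[0,[0.002,0,0.06],[0,-0.143,0]],[0,[0,0,0],[0,0,0]]])

```text
t: 25.85
tool_pos: [0.4501, 0.3642, 0.0948]
tool_rot: [-2.382, -2.008, -0.048]
contact_force: [-2.4, -3.0, -2.2]
opening: 0.0075
grip_force: 20.0
```

```bash
python3 ff.py
```

```text
26.05 [0.4502 0.364  0.0951] F [-2.406  -1.7007 -2.6573] tool F [-2.1915 -2.0825  2.5696] op 0.007845927270250472 yaw 80.2189789073353
```

Request:
play_rows(series=[[0,[0,0,0.06],[0,-0.143,0]],[0,[0,0,0.04],[0,-0.1,0]],[0,[0,0,0],[0,0,0]]])

```text
t: 26.42
tool_pos: [0.4504, 0.3647, 0.0901]
tool_rot: [-2.399, -2.022, -0.009]
contact_force: [-1.7, 1.2, -1.4]
opening: 0.0077
grip_force: 20.2
```

```bash
python3 ff.py
```

```text
26.625 [0.4504 0.3646 0.0904] F [-1.8788  3.0786 -1.6759] tool F [ 2.7013 -2.3754  1.6961] op 0.007516794054176371 yaw 80.21680909629002
```

The bar is nearly level (tab height back to its starting value) with no catch load. I'll release and retreat upward.

Request:
play_rows(series=[[0.15,[0,0,0],[0,0,0]],[0.3,[0,0,0],[0,0,0]],[0.35,[0,0,0],[0,0,0]],[0.35,[0,0,0],[0,0,0]],[0.35,[0,0,-0.2],[0,0,0]],[0.35,[0,0,-0.6],[0,0,0]],[0.35,[0,0,-0.9],[0,0,0]],[0.35,[0,0,-0.6],[0,0,0]]])

```text
t: 27.62
tool_pos: [0.4507, 0.3636, 0.2083]
tool_rot: [-2.4, -2.022, -0.013]
contact_force: [0.9, 0.5, 0.5]
opening: 0.0303
grip_force: 0.0
```

```bash
python3 ff.py; cat st.py >/dev/null
python3 - <<'E'
from h import *
d=cam("wrist");hsv=cv2.cvtColor(d["color"],cv2.COLOR_BGR2HSV);cv2.imwrite("pics/w5.png",d["color"])
# expected pixel of level tab top & bar points, for gate dir 80.2deg
o=ctrl.get_obs();p=o["tool_pos"]
for n,q in dict(tab=(.4504,.3647,.118),bar_end=(.4504+.002,.3647+.014,.076)).items(): print(n,proj(d,np.array(q)))
c=proj(d,np.array((.4504,.3647,.118))).astype(int)
for v in range(c[1]-40,c[1]+70,2): print(v,"".join("#" if hsv[v,u,1]<45 and hsv[v,u,2]>150 else "-" if hsv[v,u,1]<60 and hsv[v,u,2]>90 else "." for u in range(c[0]-25,c[0]+55)))
print(c)
E
```

```text
27.825 [0.4502 0.3633 0.2057] F [0.4795 0.5291 1.0465] tool F [ 0.6101  0.384  -1.0418] op 0.029834417026500862 yaw 80.22402630776206
tab [260.5732 195.2964]
bar_end [259.9394 167.7518]
155 ................................................................................
157 ................................................................................
159 ................................................................................
161 ................................................................................
163 ................................................................................
165 ................................................................................
167 ................................................................................
169 ................................................................................
171 ...................######-......................................................
173 ..................########......................................................
175 ..................######--..................................
[... 3070 characters left out ...]
##........
249 ..................-#######-..#####-..........................-##########-.......
251 ................---#######-..#####-...........................###########-......
253 ...............-##########-..#####-...........................-###########......
255 ...............##--########..-####-...........................-###########-.....
257 ...............##--########....................................-###########.....
259 ...............##-.########.....................................###########-....
261 ...............##-.########.....................................-###########-...
263 ...............##..-#######.....................................-############...
[260 195]
```

Run:
```python
from h import *
d=cam("wrist");s=cam("side")
u=np.array([np.cos(np.radians(80.9)),np.sin(np.radians(80.9))])
piv=np.array([.4480,.3647])-.150*u
for th in(0,.03,.06,.17):
    r=[]
    for a,b in((.164,-.006),(.164,.048),(.136,.048)):
        aa=a*np.cos(th)-b*np.sin(th);bb=a*np.sin(th)+b*np.cos(th)
        q=np.append(piv+aa*u,.07+bb);r+=[proj(d,q),proj(s,q)]
    print(th,*r)
im=s["color"];hs=cv2.cvtColor(im,cv2.COLOR_BGR2HSV)
for v in range(200,262,1): print(v,"".join("#" if hs[v,c,1]<50 and hs[v,c,2]>150 else "-" if hs[v,c,1]<60 and hs[v,c,2]>90 else "." for c in range(245,300)))
```

```text
0 [258.5828 165.3013] [267.5964 266.2218] [258.3753 179.0314] [267.5623 251.6003] [258.7795 211.5655] [269.4988 243.9972]
0.03 [258.5657 166.2385] [267.5861 264.9536] [258.375  182.4266] [267.666 249.813] [258.7886 215.0293] [269.6024 242.4695]
0.06 [258.5499 167.36  ] [267.5858 263.6371] [258.3772 186.1118] [267.7804 247.993 ] [258.7999 218.71  ] [269.7144 240.9192]
0.17 [258.5041 173.1788] [267.6727 258.4177] [258.4084 202.2334] [268.2894 241.0763] [258.8604 234.0896] [270.1953 235.0726]
200 .................................................-#####
201 ..................................................#####
202 ..................................................#####
203 ..................................................#####
204 ....................................-.............#####
205 ....................................-.............#####
206 ..................................................#####
207 .......................-..........................#####
208 .......................#..........................#####
209 .......................#..........................#####
210 .
[... 2414 characters left out ...]
....---###-#########....................
251 ......................###-########.....................
252 ......................###-##...........................
253 ......................###-##...........................
254 ......................###-#............................
255 ......................###--............................
256 ......................###-#............................
257 ......................###-#............................
258 ......................###-.............................
259 ......................###-.............................
260 ......................####.............................
261 ......................####.............................
```

```bash
python3 - <<'E'
from h import *
s=cam("side")["color"];hs=cv2.cvtColor(s,cv2.COLOR_BGR2HSV)
for v in range(256,274): print(v,"".join("#" if hs[v,c,1]<50 and hs[v,c,2]>150 else "-" if hs[v,c,1]<60 and hs[v,c,2]>90 else "." for c in range(258,280)),hs[v,267:271,1])
E
python3 st.py
```

```text
256 .........###-#........ [ 9 11 12 13]
257 .........###-#........ [12 11 12  9]
258 .........###-......... [12 13 12 11]
259 .........###-......... [11 12 12 16]
260 .........####......... [12 11 10 29]
261 .........####......... [11 13 12 43]
262 .........###.......... [11 11 12 71]
263 .........###.......... [12 13 13 95]
264 .........###.......... [44 44 35 96]
265 ...................... [97 90 87 96]
266 ...................... [97 98 98 96]
267 ...................... [97 98 97 97]
268 ...................... [98 98 96 97]
269 ...................... [99 97 96 97]
270 ...................... [98 97 94 95]
271 ...................... [99 98 98 96]
272 ...................... [99 98 97 97]
273 ...................... [100  98  97  97]
28.025 [0.4491 0.3626 0.2029] x ang 80.21552582984654 z [-0.0018  0.0042 -1.    ] F [-0.4882  1.3289 -0.2763] op 0.030007386342482352 0.0
```

Run:
```python
from h import *
im=cv2.imread("pics/s1.png");hs=cv2.cvtColor(im,cv2.COLOR_BGR2HSV);d=cam("side");w=cam("wrist")
def pr(d,c,ang,th):
    u=np.array([np.cos(ang),np.sin(ang)]);piv=c-.150*u;r=[]
    for a,b in((.164,-.006),(.164,.048),(.136,.048)):
        aa=a*np.cos(th)-b*np.sin(th);bb=a*np.sin(th)+b*np.cos(th);r.append(proj(d,np.append(piv+aa*u,.07+bb)).round(1))
    return r
c=np.array([.391,.364]);print("side open level",pr(d,c,np.radians(95.5),0),pr(d,c,np.radians(95.5),.03))
for v in range(236,270): print(v,"".join("#" if hs[v,k,1]<50 and hs[v,k,2]>150 else "-" if hs[v,k,1]<60 and hs[v,k,2]>90 else "." for k in range(280,305)))
w["c2w"]=np.load("w4.npy");print("w4 level",pr(w,c,np.radians(95.5),0))
im=cv2.imread("pics/w4.png");i5=cv2.imread("pics/w5.png")
print("w4 grey col",im[160:222,261].mean(1).round().astype(int));print("w5 col",i5[160:222,256].mean(1).round().astype(int))
```

```text
side open level [array([290.7, 266.5]), array([291.4, 251.8]), array([290.1, 244.1])] [array([290.8, 265.2]), array([291.4, 250. ]), array([290.1, 242.6])]
236 ......###--.....---------
237 ......###-...............
238 ......-##-...............
239 ......-##-...............
240 ......-###...............
241 ......-###...............
242 ......-###...............
243 ......-###-..............
244 .......#####.............
245 .......-####.............
246 .......---##.............
247 .......---##.............
248 .......---##.............
249 ........--###............
250 ........--###............
251 ........--###............
252 ........--###............
253 ........--###............
254 ........--###............
255 .........-###............
256 ........--##-............
257 .........-##.............
258 .........-##.............
259 .........-##.............
260 .........-##.............
261 .........-##.............
262 .........-##.............
263 .........###.............
264 .........###.............
265 ..........--.............
266 .........................
267 .........................
268 .........................
269 .........................
w4 level [array([261.1, 161.6]), array([261.4, 175.3]), array([261.2, 208.6])]
w4 grey col [167 169 168 168 169 175 185 187 182 181 181 181 183 183 184 186 184 184
 187 194 208 213 208 199 190 187 184 184 188 187 185 186 188 190 189 189
 186 184 186 182 180 176 175 176 176 178 178 177 177 173 145 122 113 114
 113 113 112 114 113 115 113 112]
w5 col [170 168 168 171 171 172 172 172 173 171 173 176 178 178 177 179 179 180
 179 181 181 180 180 180 187 202 211 203 196 189 186 186 187 189 187 188
 190 192 189 189 187 187 187 185 184 180 178 179 181 183 180 182 183 177
 152 141 174 182 182 183 182 182]
```

The bar's end matches the known-level reference from the start to within a fraction of a pixel, and it lies between lip and stop. Handing in.

```bash
python3 -c "
from station import ctrl
print(ctrl.finish_job())"
```

```text
the job is handed in; nothing more can be done
None
```

I handed the job in at about 28 s. The mill stands upright in the left bay, and the gate is shut with the latch bar measuring level in the catch. I felt the back stop at about 2–4 N. `finish_job()` returned no verdict, so I don't know how it was judged.

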